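Load the capacitor test jig and hold the sprung ring down

ROBOT

A 7-joint arm with a two-finger parallel gripper is mounted at the origin on the work surface. World frame = base frame: x ahead of the robot, y to its left, z up, the work surface at z = 0. Lengths are in mm, angles in rad, forces in N, time in s.
With the tool pointing down it reaches from about 425 to 975 mm from the base axis. Payload 16.7 kg.
Tool frame: the origin (TCP) lies at the very end of the fingers, on their centre line; the grasp point (between the pads) lies 19 mm behind it (pinch_z is the distance from the TCP to the grasp point, in mm); z points along the fingers, x is the direction in which the jaws open and shut, and the axes are right-handed (so a half turn about z gives the same grasp; the last joint's range is limited). The gripper opens to 85 mm and grips with 20 to 120 N. Pads are 22 mm wide; open, the fingers measure 114 mm over their backs; the gripper's body (76 mm by 85 mm) begins 54 mm behind the grasp point. The pads swing forward as they close: fully open they stand 13 mm farther back than shut.
Start: joints at [1.2, 0.426, 0.074, 1.606, -0.034, 1.111, -0.067], TCP at [147.803, -658.582, 231.302] pointing down, gripper open.
Joint ranges: [-2.85, 2.85], [-0.5, 2.14], [-1.23, 1.37], [0.21, 2.46], [-1.02, 4.16], [0.16, 2.05], [-2.73, 2.73]. Speed limits (rad/s): [1.89, 1.89, 2.39, 2.39, 3.01, 3.01, 3.01].

INTERFACE

Orientations are given as a unit quaternion [w, x, y, z].
In Python, from plant import * gives the robot as it stands.
- The arm moves only by the tool play_rows, never from a script. Its argument "moves" is a list of rows, each an object with "claw": the finger opening in mm, from 0 to 85.4; "delta_pos": the shift along the tool's x, y, z in mm, a list of three; "roll": the turn about the tool's z in rad. A call has exactly 5 rows; each row is the pose to reach, as a shift and turn from the pose measured when the call began, along the tool's axes at that moment; what a row does not reach only later rows make up. A row lasts 1/12 s, in which the tool goes at most 41.7 mm and 7.16 degrees, less where a joint would pass 70% of its speed; a pose out of reach is approached as far as the arm can. A call with a gripper value outside its range is refused whole. The fingers move at their own pace and stop on an object; "newtons" is the grip in N (left out, the last holds). Time passes only in rows, so rows that repeat a pose let the fingers close, or fill a call up. It gives the time, the measured TCP pose, the force and the opening at its end, in the units of the state.
- observe(): the state, without advancing time (a new reading comes with each control period).
- camera(name): name is "scene" or "top"; returns a dict with "image" (420x560x3 uint8, red, green, blue), "intrinsics" (3x3 intrinsics, pixels), "dist_coeffs" ([k1, k2, p1, p2, k3] as OpenCV has them; the pictures are not rectified), "origin" and "rotation" of the camera in the world. Camera axes: x right, y down, z forward; pixel columns grow to the right and rows downward; lengths in mm; the calibration is good to about 2 mm. A picture is of the moment at which its call begins. There is no depth.
- sign_off(): hands the job in, once; it reports no verdict.
The state is a dict: "clock": time; "joints": joint angles; "qd": joint speeds; "effort": joint torques, N m; "ee_pos": TCP position; "eef_rot": TCP orientation; "force": force on the tool from outside, world axes, zero at the start; "moment": the same for the moment, N m; "finger_gap": opening from 0.0 (shut) to 1.0 (fully open).
Only numpy, scipy, OpenCV 4.12 (cv2) and the standard library are available. Lean on these libraries where they do the work, as an engineer would, in place of code of your own. Each camera call takes 0.05 s, during which the arm holds its last target. There are 200 camera calls.

TASK

Make up the test jig for the tall slim capacitor: stand the large aluminium cup in the jig's sprung ring cradle and let go of it, then the small cup inside the large one and let go of it, then the capacitor upright inside the small cup, all of them right down on their floors. Then press the capacitor, and only the capacitor, down until the sprung ring is at the bottom of its travel, and finish while still holding it pressed down there: do not let go or ease off. Leave the other things on the bench where they are.

Things in the scene. Friction and masses are not known exactly. Their poses are not given: they have to be found in the camera images.
- cradle_seat (a point): centre of the inner floor of the sprung ring cradle, on its axis, z up; 40 mm above the bench when the ring is up, and goes down with it. The ring is aluminium with a floor, 66 mm inside, 76 mm outside, its rim 18 mm above this point
- jig: test jig, fixed to the bench, that carries the sprung ring on its axis: dark round base plate (132 mm across, 12 mm thick), three steel posts with coil springs (8 mm thick, 49 mm from the axis, tops 62 mm above the bench), and a black box (60 x 70 x 30 mm tall) on its -x side, 60 to 120 mm from the axis. Origin at the centre of its underside
- cradle (a joint): how far the sprung ring is pressed straight down, m: 0 = up, 0.014 = bottom of its travel, a hard stop. It springs back when let go. Spring force 7.2 N at 0, 18.4 N at the bottom, of which the ring and the things in it weigh about 5 N: about 10 to 15 N of push brings it to the bottom. It stays up under the cups and capacitor alone
- large_cup_center (a point): large cup: plain aluminium round cup open at the top, 60 mm outside, 54 mm inside, 56 mm tall, floor 4 mm thick; this point is on its axis, half-way up (28 mm above its underside), z towards its mouth. About 110 g. Seated in the ring it stands 38 mm above the ring's rim, where it can be gripped across its outside
- small_cup_center (a point): small cup: plain aluminium round cup open at the top, 48 mm outside, 42 mm inside, 90 mm tall, floor 4 mm thick; this point is on its axis, half-way up (45 mm above its underside), z towards its mouth. About 120 g. Seated in the large cup it stands 38 mm above the large cup's rim, so grip it within its top 38 mm
- capacitor_center (a point): capacitor to be tested, the tall slim one: solid black cylinder with an aluminium top, 36 mm across, 130 mm tall; this point is on its axis, half-way up (65 mm above its underside), z towards its top. About 180 g. Seated in the small cup it stands 44 mm above the small cup's rim, so grip it within its top 44 mm
- short_capacitor_center (a point): bystander: short fat black capacitor, 50 mm across, 55 mm tall, upright; this point is its centre. Not to be used
- toroid: bystander: blue ring-shaped transformer, 76 mm across, 34 mm tall; origin at the centre of its underside
- heatsink: bystander: black finned heat sink, 34 x 60 x 36 mm tall; origin at the centre of its underside
- screwdriver: bystander: screwdriver lying roughly along y, 170 mm long; origin on its underside
- plug: bystander: white mains plug, about 65 x 30 x 26 mm tall; origin at the centre of its underside
- screw_jar: bystander: small clear jar with a steel cap, 50 mm across, 60 mm tall; origin at the centre of its underside
- relay: bystander: clear-cased relay, 34 x 44 x 46 mm tall; origin at the centre of its underside

How it is judged:
By the outcome, as a careful person would: the job done as asked, in the order asked, and still so for the second after the job is handed in, while the arm keeps its last pose, push and grip.
It also fails if it takes over 72 s, if anything falls off the work surface, if the arm or the gripper's body presses on something with over 40 N, if the wrist force passes 120 N, or if a joint passes its speed limit or range.

## Working session

There is one attempt and no reset: what is moved stays moved. The work goes in short steps, Python scripts to look and compute and a tool call to move; the robot and the scene stay as the last step left them, time stands still between calls to the robot, and variables do not carry over. Pictures are saved under pics/ and viewed, about 8 in all and at most 12, crops included, and the job is handed in when it is done.

Besides the shell and the picture viewer there is one more tool, called after "Emit:" by a JSON object that holds its "op" and its "data", one argument or row to a line. play_rows: Moves the arm, as the interface text tells. Its arguments: {"type":"object","properties":{"moves":{"type":"array"},"newtons":{"type":"number"}},"required":["moves"]}

```bash
mkdir -p pics; ls; python3 - <<'E'
from plant import *
import cv2,numpy as np,pickle
print(observe())
for n in ("scene","top"):
    c=camera(n); pickle.dump(c,open(f"{n}0.pkl","wb"))
    cv2.imwrite(f"pics/{n}0.png",c["image"][:,:,::-1])
    print(n,np.round(c["intrinsics"],1).tolist(),c["dist_coeffs"],c["origin"],np.round(c["rotation"],4).tolist())
E
```

```text
pics
{'clock': 0.0, 'joints': array([ 1.20052778,  0.42676156,  0.07386506,  1.60660197, -0.03410438,
        1.11079115, -0.06708091]), 'qd': array([ 7.16117645e-04, -4.50713347e-04,  2.64244512e-03,  2.20641387e-04,
       -1.06504666e-03,  1.46515739e-05, -1.59923048e-03]), 'effort': array([ 2.99768137e-03, -9.49821639e+01,  3.76332343e+00, -4.63501918e+01,
        1.95614062e-02,  1.03168341e-02,  4.26708107e-05]), 'ee_pos': array([ 147.68733603, -658.23180377,  230.59352043]), 'eef_rot': array([-3.66415133e-04,  7.80689586e-01, -6.24918672e-01, -5.38137223e-04]), 'force': array([-0.61298097, -0.49183979, -0.15960269]), 'moment': array([ 0.00223823,  0.00449326, -0.03385744]), 'finger_gap': 1.003236047802676}
scene [[533.7, 0.0, 276.6], [0.0, 533.7, 206.3], [0.0, 0.0, 1.0]] [-0.06466525  0.          0.          0.          0.        ] [1014.510531    692.73313248 1018.74628501] [-0.1026, 0.2679, 0.8944, -0.3432]
top [[502.4, 0.0, 281.9], [0.0, 502.4, 205.8], [0.0, 0.0, 1.0]] [-0.11802106  0.          0.          0.          0.        ] [ 405.03487115  -16.25011955 1466.13127801] [0.0408, -0.7016, 0.7109, -0.0277]
```

View pics/scene0.png

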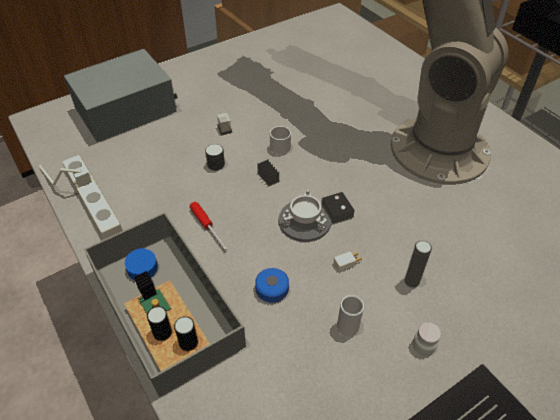

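View pics/top0.png

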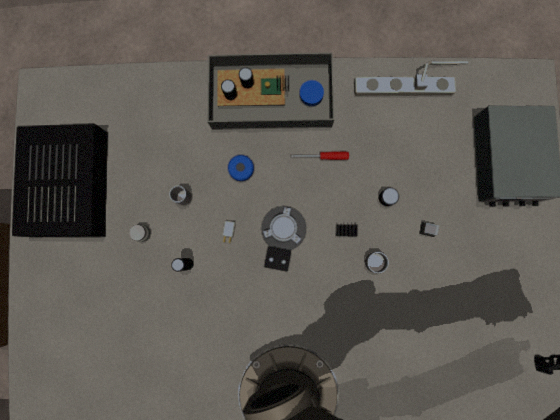

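The scene view shows the jig at (305,215), large cup at (280,140), small cup at (350,315) and capacitor at (417,263). The top view shows them at (284,228), (376,262), (180,195) and (180,265).

```bash
cat > h.py <<'E'
import numpy as np,cv2,pickle
from scipy.spatial.transform import Rotation as R
from scipy.optimize import least_squares
def rot(c): 
    r=np.asarray(c["rotation"]); return r if r.shape==(3,3) else R.from_quat(r[[1,2,3,0]]).as_matrix()
def ray(c,px):
    u=cv2.undistortPoints(np.float64(px).reshape(-1,1,2),c["intrinsics"],np.float64(c["dist_coeffs"])).reshape(-1,2)
    return np.asarray(c["origin"]),np.c_[u,np.ones(len(u))]@rot(c).T
def plane(c,px,z):
    o,d=ray(c,px); return o+d*((z-o[2])/d[:,2])[:,None]
def proj(c,P):
    M=rot(c).T; P=np.float64(P).reshape(-1,3)
    return cv2.projectPoints(P,cv2.Rodrigues(M)[0],-M@np.asarray(c["origin"]),c["intrinsics"],np.float64(c["dist_coeffs"]))[0].reshape(-1,2)
def circ(c,px,z,r=None):
    P=plane(c,px,z)[:,:2]; m=P.mean(0)
    f=(lambda p:np.hypot(*(P-p[:2]).T)-p[2]) if r is None else (lambda p:np.hypot(*(P-p[:2]).T)-r)
    s=least_squares(f,list(m)+([30] if r is None else []),loss="soft_l1")
    return s.x,np.sqrt(np.mean(s.fun**2))
def crop(c,u,v,w,h,k):
    u,v=int(u),int(v); return cv2.resize(c["image"][v-h//2:v-h//2+h,u-w//2:u-w//2+w,::-1],(w*k,h*k),interpolation=cv2.INTER_NEAREST)
E
python3 - <<'E'
from h import *
t,s=[pickle.load(open(n+"0.pkl","rb")) for n in("top","scene")]
A=np.hstack([crop(t,u,v,50,60,4) for u,v in[(284,228),(376,262),(180,195),(180,265)]])
B=np.hstack([crop(s,u,v,50,60,4) for u,v in[(305,215),(280,140),(350,315),(417,263)]])
cv2.imwrite("pics/z.png",np.vstack([A,B]))
for n,pt,ps,z in[("jig",(284,228),(305,208),50),("L",(376,258),(280,132),56),("S",(178,192),(350,302),90),("C",(178,265),(422,246),130)]:
    print(n,plane(t,[pt],z).round(),plane(s,[ps],z).round())
E
```

```text
jig [[480.   4.  50.]] [[481.   7.  50.]]
L [[ 392. -252.   56.]] [[ 378. -258.   56.]]
S [[582. 297.  90.]] [[575. 293.  90.]]
C [[380. 287. 130.]] [[381. 287. 130.]]
```

View pics/z.png

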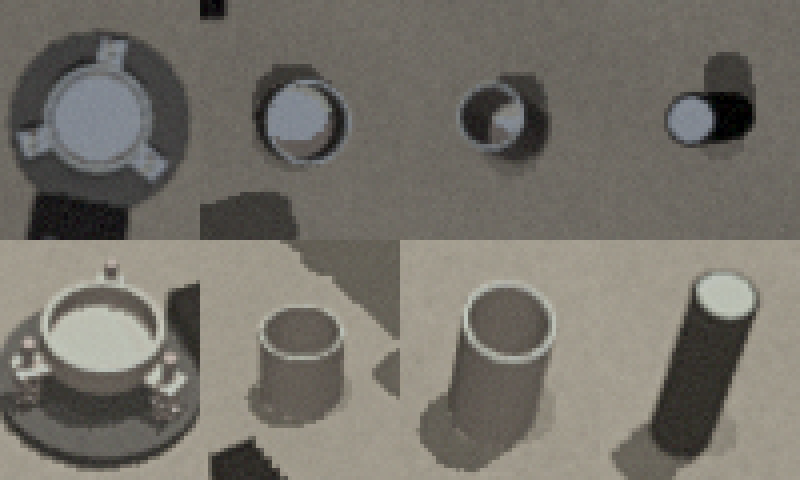

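The crops show all the rims clearly. I'll compute the refined rim centres next.

```bash
python3 - <<'E'
from h import *
t,s=[pickle.load(open(n+"0.pkl","rb")) for n in("top","scene")]
print("tool",proj(t,[147.7,-658,230]))
for n,pt,ps,z in[("jig",(283.3,227.3),(305.4,202.2),58),("L",(377.7,262.2),(280,133),56),("S",(177.7,194),(352,305.3),90),("C",(177.8,264.8),(423.3,246.8),130)]:
    print(n,plane(t,[pt],z).round(1),plane(s,[ps],z).round(1))
    o1,d1=ray(t,[pt]);o2,d2=ray(s,[ps])
    k=np.linalg.lstsq(np.c_[d1[0],-d2[0]],o2-o1,rcond=None)[0]
    print("   tri",(o1+k[0]*d1[0]).round(1),(o2+k[1]*d2[0]).round(1))
# mask-based fits
def fit(c,u,v,w,h,th,z,name):
    g=cv2.cvtColor(c["image"],cv2.COLOR_RGB2GRAY); x0,y0=u-w//2,v-h//2
    m=(g[y0:y0+h,x0:x0+w]>th).astype(np.uint8)
    cs=cv2.findContours(m,cv2.RETR_EXTERNAL,cv2.CHAIN_APPROX_NONE)[0]
    q=max(cs,key=cv2.contourArea).reshape(-1,2)+[x0,y0]
    print(name,len(q),circ(c,q,z))
g=cv2.cvtColor(t["image"],cv2.COLOR_RGB2GRAY)
print(g[262,360:396]);print(g[194,162:196]);print(g[227,265:303])
g=cv2.cvtColor(s["image"],cv2.COLOR_RGB2GRAY)
print(g[133,262:298]);print(g[305,333:372]);print(g[202,286:325])
fit(t,178,265,30,30,110,130,"C top");fit(s,423,247,30,30,190,130,"C sc")
fit(s,352,305,34,34,190,90,"S sc");fit(s,280,133,34,34,190,56,"L sc")
E
```

```text
tool [[549.63181587 352.68794892]]
jig [[481.6   5.9  58. ]] [[473.6  -2.5  58. ]]
   tri [480.9   5.7  70. ] [480.3   6.2  70. ]
L [[ 380.2 -256.9   56. ]] [[ 380.5 -254.6   56. ]]
   tri [ 380.2 -257.2   54.2] [ 379.3 -256.5   54.1]
S [[576.2 298.3  90. ]] [[576.  301.5  90. ]]
   tri [576.5 298.9  87.3] [574.8 300.5  87.5]
C [[380.8 287.8 130. ]] [[380.1 290.2 130. ]]
   tri [380.8 288.1 128.4] [379.3 289.6 128.8]
[104 106 106 103  74  39  36  80 133 137 138 135 136 134 136 137 137 138
 137 134 137 140 123  83  54  28  30  85 126 108 105 103 108 106 106 107]
[102 102 105 103 105 102 106 123  62  30  35  27  30  35  36  51 118 133
 138 131 133 134 139 130  47  27  27  37  34  46  78 103 106 107]
[ 60  69  62  59  71 111 107 113 135 138 135 137 138 137 133 135 138 132
 136 136 134 138 134 136 138 137 136 138 138 112 116 112  85  65  68  63
  66  64]
[156 154 152 156 154 152 150 140 162 105  80  85  85  88  97  91  94  97
  96  92  94  90  92  92  93  88  76  98 183 167 156 159 159 156 157 154]
[161 157 158 159 158 159 156 132 194 103  81  86  92  89  92  91  97  92
  93  94  96  92  95  93  90  89  82  80  74 125 186 156 153 158 160 160
 157 157 160]
[157 160 156 147 133 175 183 114  76  83  86 110 136 161 154 184 193 190
 192 191 191 155 142 147 144 118 100  94  89  86  75  95 179 186 171 101
  41  38  47]
C top 27 (array([381.62462816, 289.67007798,  12.87367818]), np.float64(0.718500679526669))
C sc 21 (array([379.16660932, 288.35831959,  10.96990808]), np.float64(0.7999949109967427))
S sc 6 (array([-30722.76140324,  24597.15937382,  39643.97235693]), np.float64(3.668762643700925e-05))Traceback (most recent call last):
  File "<stdin>", line 21, in <module>
  File "<stdin>", line 14, in fit
ValueError: max() iterable argument is empty
```

Emit:
{"op": "play_rows", "data": {
  "moves": [
    {"claw": 85,"delta_pos": [-29,-27,0],"roll": -0.12},
    {"claw": 85,"delta_pos": [-58,-54,0],"roll": -0.24},
    {"claw": 85,"delta_pos": [-87,-81,0],"roll": -0.36},
    {"claw": 85,"delta_pos": [-116,-108,0],"roll": -0.48},
    {"claw": 85,"delta_pos": [-145,-135,0],"roll": -0.6}
  ]
}}

```text
clock: 0.52
ee_pos: [248.1, -485.3, 230.6]
eef_rot: [-0.0, 0.932, -0.364, -0.001]
force: [0.9, -0.7, -0.3]
finger_gap: 0.997
```

```bash
cat > go.py <<'E'
import sys
from plant import *
from h import *
o=observe(); q=np.array(o["eef_rot"]); M=R.from_quat(q[[1,2,3,0]]).as_matrix()
yaw=np.arctan2(M[1,0],M[0,0])
print("t%.2f"%o["clock"],"tcp",o["ee_pos"].round(1),"yaw %.3f"%yaw,"tilt",np.degrees(np.arccos(-M[2,2])).round(2),"F",o["force"].round(1),"gap %.1f"%(85.4*o["finger_gap"]),"j",o["joints"].round(2))
if len(sys.argv)>3:
    print("delta",(M.T@(np.array(list(map(float,sys.argv[1:4])))-o["ee_pos"])).round(1),"roll",(-((0 if len(sys.argv)<5 else float(sys.argv[4]))-yaw)).round(3))
E
python3 go.py 380 -256 150
```

```text
t0.52 tcp [ 248.1 -485.3  230.6] yaw -0.744 tilt 0.09 F [ 0.9 -0.7 -0.3] gap 85.2 j [ 1.08  0.22 -0.11  1.89  0.03  1.03  0.21]
delta [ -58.2 -258.    80.8] roll -0.744
```

Emit:
{"op": "play_rows", "data": {
  "moves": [
    {"claw": 85,"delta_pos": [-9,-38,6],"roll": -0.12},
    {"claw": 85,"delta_pos": [-18,-76,12],"roll": -0.24},
    {"claw": 85,"delta_pos": [-27,-114,18],"roll": -0.36},
    {"claw": 85,"delta_pos": [-35,-152,24],"roll": -0.48},
    {"claw": 85,"delta_pos": [-43,-190,30],"roll": -0.6}
  ]
}}

```text
clock: 0.93
ee_pos: [345.5, -314.6, 200.5]
eef_rot: [-0.0, 0.998, -0.069, -0.0]
force: [2.4, -1.3, 1.0]
finger_gap: 0.996
```

```bash
python3 go.py 380 -256 100
```

```text
t0.93 tcp [ 345.5 -314.6  200.5] yaw -0.138 tilt 0.07 F [ 2.4 -1.3  1. ] gap 85.1 j [ 0.9   0.14 -0.32  2.07  0.05  0.94  0.41]
delta [ 26.1 -62.7 100.5] roll -0.138
```

Emit:
{"op": "play_rows", "data": {
  "moves": [
    {"claw": 85,"delta_pos": [9,-21,30],"roll": -0.07},
    {"claw": 85,"delta_pos": [18,-42,60],"roll": -0.138},
    {"claw": 85,"delta_pos": [26,-63,90],"roll": -0.138},
    {"claw": 85,"delta_pos": [26,-63,110],"roll": -0.138},
    {"claw": 85,"delta_pos": [26,-63,120],"roll": -0.138}
  ]
}}

```text
clock: 1.35
ee_pos: [379.2, -253.9, 78.2]
eef_rot: [-0.002, 1.0, 0.001, -0.002]
force: [-0.6, -0.4, -0.9]
finger_gap: 0.996
```

```bash
python3 go.py 380 -256 24; python3 - <<'E'
from plant import *
from h import *
t,s=camera("top"),camera("scene")
P=proj(t,[380,-256,56])[0];Q=proj(s,[380,-256,56])[0]; print(P,Q)
cv2.imwrite("pics/a.png",np.hstack([crop(t,P[0],P[1],80,80,5),crop(s,Q[0],Q[1],80,80,5)]))
E
```

```text
t1.35 tcp [ 379.2 -253.9   78.2] yaw 0.002 tilt 0.26 F [-0.6 -0.4 -0.9] gap 85.1 j [ 0.77  0.31 -0.36  2.19  0.18  0.66  0.28]
delta [ 1.   2.3 54.2] roll 0.002
[377.37871487 262.28565161] [279.8881036  132.66514074]
```

View pics/a.png

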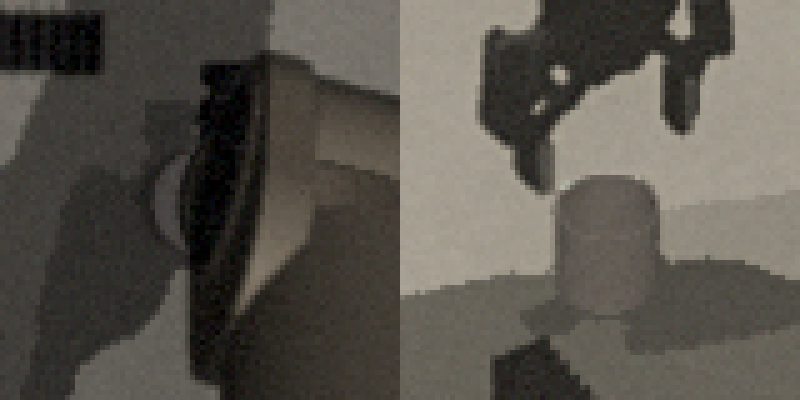

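Emit:
{"op": "play_rows", "data": {
  "moves": [
    {"claw": 85,"delta_pos": [1,2,25],"roll": 0},
    {"claw": 85,"delta_pos": [1,2,45],"roll": 0},
    {"claw": 85,"delta_pos": [1,2,54],"roll": 0},
    {"claw": 70,"delta_pos": [1,2,54],"roll": 0},
    {"claw": 55,"delta_pos": [1,2,54],"roll": 0}
  ],
  "newtons": 20
}}

```text
clock: 1.87
ee_pos: [379.8, -257.8, 26.1]
eef_rot: [-0.001, 1.0, -0.001, -0.002]
force: [-5.1, 0.7, 6.2]
finger_gap: 0.742
```

Emit:
{"op": "play_rows", "data": {
  "moves": [
    {"claw": 50,"delta_pos": [0,0,0],"roll": 0},
    {"claw": 50,"delta_pos": [0,0,0],"roll": 0},
    {"claw": 50,"delta_pos": [0,0,0],"roll": 0},
    {"claw": 50,"delta_pos": [0,0,0],"roll": 0},
    {"claw": 50,"delta_pos": [0,0,0],"roll": 0}
  ]
}}

```text
clock: 2.28
ee_pos: [380.1, -258.1, 26.6]
eef_rot: [-0.001, 1.0, -0.001, -0.001]
force: [-1.2, 0.1, 5.8]
finger_gap: 0.702
```

```bash
python3 go.py 380 -256 24
```

```text
t2.28 tcp [ 380.1 -258.1   26.6] yaw -0.001 tilt 0.19 F [-1.2  0.1  5.8] gap 59.9 j [ 0.73  0.41 -0.33  2.22  0.25  0.55  0.22]
delta [-0.1 -2.   2.6] roll -0.001
```

Emit:
{"op": "play_rows", "data": {
  "moves": [
    {"claw": 85,"delta_pos": [0,0,0],"roll": 0},
    {"claw": 85,"delta_pos": [0,0,0],"roll": 0},
    {"claw": 85,"delta_pos": [0,-1,0],"roll": 0},
    {"claw": 85,"delta_pos": [0,-1,0],"roll": 0.12},
    {"claw": 85,"delta_pos": [0,-1,0],"roll": 0.24}
  ]
}}

```text
clock: 2.7
ee_pos: [380.0, -257.0, 26.5]
eef_rot: [-0.001, 0.992, -0.123, -0.001]
force: [-0.3, -0.6, -0.7]
finger_gap: 0.997
```

Emit:
{"op": "play_rows", "data": {
  "moves": [
    {"claw": 85,"delta_pos": [0,0,0],"roll": 0.12},
    {"claw": 85,"delta_pos": [0,0,0],"roll": 0.24},
    {"claw": 85,"delta_pos": [0,0,0],"roll": 0.36},
    {"claw": 85,"delta_pos": [0,0,0],"roll": 0.48},
    {"claw": 85,"delta_pos": [0,0,0],"roll": 0.6}
  ]
}}

```text
clock: 3.12
ee_pos: [380.0, -256.8, 26.5]
eef_rot: [-0.0, 0.911, -0.413, -0.002]
force: [0.1, 0.9, 0.9]
finger_gap: 0.992
```

Emit:
{"op": "play_rows", "data": {
  "moves": [
    {"claw": 85,"delta_pos": [0,0,0],"roll": 0.12},
    {"claw": 85,"delta_pos": [0,0,0],"roll": 0.24},
    {"claw": 85,"delta_pos": [0,0,0],"roll": 0.36},
    {"claw": 85,"delta_pos": [0,0,0],"roll": 0.48},
    {"claw": 85,"delta_pos": [0,0,0],"roll": 0.6}
  ]
}}

```text
clock: 3.53
ee_pos: [380.0, -256.7, 26.4]
eef_rot: [0.0, 0.746, -0.666, -0.002]
force: [-1.1, 0.5, -0.3]
finger_gap: 0.999
```

```bash
python3 go.py 380.1 -258 24 -1.5708
```

```text
t3.53 tcp [ 380.  -256.7   26.4] yaw -1.458 tilt 0.21 F [-1.1  0.5 -0.3] gap 85.3 j [ 0.42  0.39  0.04  2.24 -0.03  0.51 -0.97]
delta [1.3 0.  2.4] roll 0.113
```

Emit:
{"op": "play_rows", "data": {
  "moves": [
    {"claw": 85,"delta_pos": [0,0,1],"roll": 0.113},
    {"claw": 75,"delta_pos": [0,0,1],"roll": 0.113},
    {"claw": 65,"delta_pos": [0,0,1],"roll": 0.113},
    {"claw": 58,"delta_pos": [0,0,1],"roll": 0.113},
    {"claw": 50,"delta_pos": [0,0,1],"roll": 0.113}
  ],
  "newtons": 20
}}

```text
clock: 3.95
ee_pos: [380.0, -256.5, 25.6]
eef_rot: [0.0, 0.708, -0.706, -0.002]
force: [-0.3, 2.1, 5.1]
finger_gap: 0.694
```

Emit:
{"op": "play_rows", "data": {
  "moves": [
    {"claw": 50,"delta_pos": [0,0,0],"roll": 0},
    {"claw": 50,"delta_pos": [0,0,0],"roll": 0},
    {"claw": 50,"delta_pos": [0,0,0],"roll": 0},
    {"claw": 50,"delta_pos": [0,0,0],"roll": 0},
    {"claw": 50,"delta_pos": [0,0,0],"roll": 0}
  ],
  "newtons": 50
}}

```text
clock: 4.37
ee_pos: [380.1, -256.5, 25.8]
eef_rot: [-0.0, 0.71, -0.705, -0.002]
force: [-0.8, 1.9, 7.9]
finger_gap: 0.684
```

```bash
python3 go.py 380.1 -258 150 -1.5708
```

```text
t4.37 tcp [ 380.1 -256.5   25.8] yaw -1.564 tilt 0.21 F [-0.8  1.9  7.9] gap 58.4 j [ 0.4   0.4   0.07  2.24 -0.06  0.51 -1.06]
delta [   1.2    0.3 -124.2] roll 0.007
```

Emit:
{"op": "play_rows", "data": {
  "moves": [
    {"claw": 50,"delta_pos": [0,0,-15],"roll": 0},
    {"claw": 50,"delta_pos": [0,0,-45],"roll": 0},
    {"claw": 50,"delta_pos": [0,0,-80],"roll": 0},
    {"claw": 50,"delta_pos": [-20,-8,-110],"roll": 0},
    {"claw": 50,"delta_pos": [-50,-20,-130],"roll": 0}
  ]
}}

```text
clock: 4.78
ee_pos: [399.8, -208.7, 158.7]
eef_rot: [-0.0, 0.709, -0.705, -0.0]
force: [2.4, 0.5, -0.8]
finger_gap: 0.684
```

```bash
cat >> h.py <<'E'
def redge(c,ctr,z,r0,r1,sign,rfix=None,n=120):
    """radial edge search on plane z around ctr; sign=+1 bright outside, -1 dark outside"""
    g=cv2.GaussianBlur(cv2.cvtColor(c["image"],cv2.COLOR_RGB2GRAY),(3,3),0).astype(np.float32)
    rr=np.arange(r0,r1,.5); P=[]
    for a in np.arange(n)*2*np.pi/n:
        W=np.c_[ctr[0]+rr*np.cos(a),ctr[1]+rr*np.sin(a),np.full(len(rr),z)]
        p=proj(c,W).astype(np.float32); v=cv2.remap(g,p[:,:1],p[:,1:],cv2.INTER_LINEAR).ravel()
        d=sign*np.gradient(v); i=d.argmax()
        if d[i]>2 and 1<i<len(rr)-2: P.append(W[i,:2])
    P=np.array(P); f=lambda p:np.hypot(*(P-p[:2]).T)-(p[2] if rfix is None else rfix)
    x0=list(ctr)+([(r0+r1)/2] if rfix is None else [])
    s=least_squares(f,x0,loss="soft_l1",f_scale=.7)
    return s.x.round(1),len(P),np.median(np.abs(f(s.x))).round(2)
E
python3 - <<'E'
from h import *
t,s=[pickle.load(open(n+"0.pkl","rb")) for n in("top","scene")]
for nm,c in(("top",t),("sc",s)):
  J=(481,5)
  print(nm,"plate12",redge(c,J,12,58,75,1),"rim58 out",redge(c,J,58,33,44,-1),"floor40",redge(c,J,40,25,36,-1))
  for n,ctr,z,r in(("L",(380,-256),56,30),("S",(576,299),90,24),("C",(380.5,289),130,18)):
    print(nm,n,redge(c,ctr,z,r-6,r+6,-1),redge(c,ctr,z,r-8,r+3,1))
E
python3 go.py 481 5 150 -1.5708
```

```text
top plate12 (array([482.1,   6.8,  66.2]), 101, np.float64(0.56)) rim58 out (array([482. ,   6.5,  38.1]), 98, np.float64(0.47)) floor40 (array([482.9,   6.7,  29.4]), 64, np.float64(0.41))
top L (array([ 380.2, -257.8,   30.2]), 56, np.float64(0.3)) (array([ 380.7, -255.1,   27.2]), 54, np.float64(0.43))
top S (array([577.8, 302.1,  25.8]), 56, np.float64(0.36)) (array([577.2, 300.2,  19.5]), 78, np.float64(0.48))
top C (array([381.7, 288.5,  14.2]), 103, np.float64(0.32)) (array([381.1, 289.1,  18.8]), 37, np.float64(0.42))
sc plate12 (array([482. ,   9.6,  68.3]), 71, np.float64(1.73)) rim58 out (array([480. ,   6.4,  38.4]), 86, np.float64(0.44)) floor40 (array([479.7,   3.6,  29.8]), 92, np.float64(1.04))
sc L (array([ 377.7, -258.4,   32.7]), 40, np.float64(0.86)) (array([ 378.7, -257.7,   25.2]), 99, np.float64(0.55))
sc S (array([575.1, 300.1,  24.9]), 66, np.float64(0.41)) (array([575.4, 300.2,  19.8]), 120, np.float64(0.39))
sc C (array([380.5, 289.5,  14.4]), 120, np.float64(0.36)) (array([380.7, 289.1,  19.2]), 31, np.float64(0.31))
t4.78 tcp [ 399.8 -208.7  158.7] yaw -1.565 tilt 0.05 F [ 2.4  0.5 -0.8] gap 58.4 j [ 0.28  0.15  0.06  2.17 -0.01  0.83 -1.21]
delta [-213.2  -82.4    8.8] roll 0.006
```

Emit:
{"op": "play_rows", "data": {
  "moves": [
    {"claw": 50,"delta_pos": [-38,-14,5],"roll": 0},
    {"claw": 50,"delta_pos": [-75,-29,10],"roll": 0},
    {"claw": 50,"delta_pos": [-112,-43,15],"roll": 0},
    {"claw": 50,"delta_pos": [-148,-57,20],"roll": 0},
    {"claw": 50,"delta_pos": [-185,-71,25],"roll": 0}
  ]
}}

```text
clock: 5.2
ee_pos: [470.0, -21.7, 133.8]
eef_rot: [-0.0, 0.71, -0.704, -0.0]
force: [2.0, -1.3, -1.3]
finger_gap: 0.681
```

```bash
python3 go.py 482 6.6 105 -1.5708
```

```text
t5.20 tcp [470.  -21.7 133.8] yaw -1.562 tilt 0.03 F [ 2.  -1.3 -1.3] gap 58.2 j [-0.01  0.22 -0.09  2.14  0.03  0.78 -1.68]
delta [-28.2 -12.3  28.8] roll 0.009
```

Emit:
{"op": "play_rows", "data": {
  "moves": [
    {"claw": 50,"delta_pos": [-14,-6,5],"roll": 0},
    {"claw": 50,"delta_pos": [-28,-12,15],"roll": 0},
    {"claw": 50,"delta_pos": [-28,-12,25],"roll": 0},
    {"claw": 50,"delta_pos": [-28,-12,29],"roll": 0},
    {"claw": 50,"delta_pos": [-28,-12,29],"roll": 0}
  ]
}}

```text
clock: 5.62
ee_pos: [480.7, 5.6, 103.8]
eef_rot: [0.001, 0.711, -0.704, -0.001]
force: [-0.4, 0.6, -0.6]
finger_gap: 0.684
```

```bash
python3 go.py 482 6.6 95; python3 - <<'E'
from plant import *
from h import *
t,s=camera("top"),camera("scene")
P=proj(t,[482,6.6,80])[0];Q=proj(s,[482,6.6,80])[0]; print(P,Q)
cv2.imwrite("pics/b.png",np.hstack([crop(t,P[0],P[1],80,80,5),crop(s,Q[0],Q[1],80,80,5)]))
E
```

```text
t5.62 tcp [480.7   5.6 103.8] yaw -1.561 tilt 0.13 F [-0.4  0.6 -0.6] gap 58.4 j [-0.06  0.28 -0.1   2.14  0.04  0.72 -1.75]
delta [-0.9 -1.3  8.8] roll -1.561
[282.89891599 226.7218229 ] [305.10088831 199.76388665]
```

View pics/b.png

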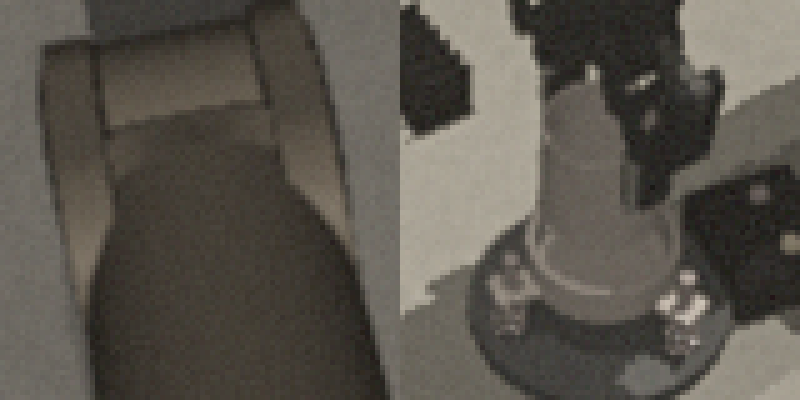

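Picture count 5. It shows the cup held just above the ring (ring edges at crop x≈525–685), centred as far as I can see. I'll lower it in stages and watch the force.

Emit:
{"op": "play_rows", "data": {
  "moves": [
    {"claw": 50,"delta_pos": [-1,-1.3,2],"roll": 0},
    {"claw": 50,"delta_pos": [-1,-1.3,8],"roll": 0},
    {"claw": 50,"delta_pos": [-1,-1.3,14],"roll": 0},
    {"claw": 50,"delta_pos": [-1,-1.3,20],"roll": 0},
    {"claw": 50,"delta_pos": [-1,-1.3,24],"roll": 0}
  ]
}}

```text
clock: 6.13
ee_pos: [482.5, 6.3, 80.2]
eef_rot: [0.0, 0.71, -0.704, -0.0]
force: [-2.7, -1.8, 8.3]
finger_gap: 0.681
```

```bash
python3 go.py 482 6.6 66 -1.5708
```

```text
t6.13 tcp [482.5   6.3  80.2] yaw -1.563 tilt 0.05 F [-2.7 -1.8  8.3] gap 58.2 j [-0.06  0.33 -0.1   2.15  0.05  0.67 -1.76]
delta [-0.3  0.5 14.2] roll 0.008
```

```bash
python3 - <<'E'
from plant import *
from h import *
s=camera("scene")
Q=proj(s,[482,6.6,60])[0]; print(Q)
cv2.imwrite("pics/c.png",crop(s,Q[0],Q[1],80,70,8))
print(observe()["force"],observe()["moment"])
E
```

```text
[304.77643599 205.36569518]
[-1.30205527 -2.1314363   6.78323369] [-0.43076408 -0.00302112 -0.06430774]
```

View pics/c.png

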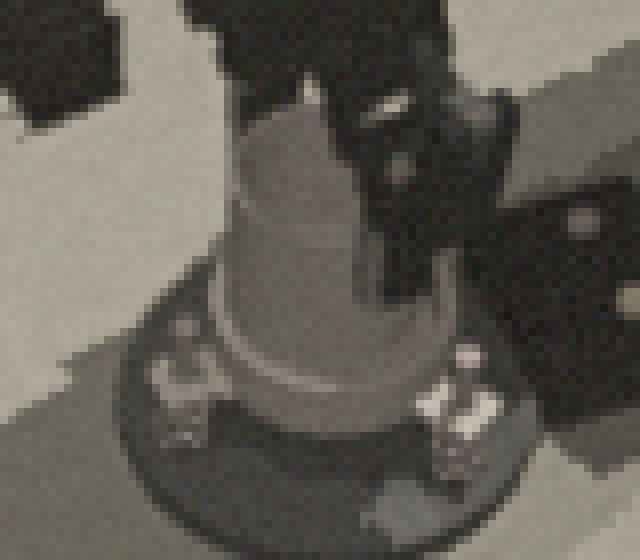

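Picture count 6. The cup bottom is resting on the rim, and the force and moment put the contact on the +x side. I'll lift it, shift about 2 mm in −x and retry.

Emit:
{"op": "play_rows", "data": {
  "moves": [
    {"claw": 50,"delta_pos": [0,0,-7],"roll": 0},
    {"claw": 50,"delta_pos": [0,2.5,-7],"roll": 0},
    {"claw": 50,"delta_pos": [0,2.5,-4],"roll": 0},
    {"claw": 50,"delta_pos": [0,2.5,0],"roll": 0},
    {"claw": 50,"delta_pos": [0,2.5,2],"roll": 0}
  ]
}}

```text
clock: 6.6
ee_pos: [479.5, 6.3, 77.2]
eef_rot: [0.001, 0.71, -0.704, -0.001]
force: [0.3, 0.1, -2.3]
finger_gap: 0.684
```

```bash
python3 go.py 480 6.6 66 -1.5708;python3 -c "
from plant import *
print(observe()['moment'])"
```

```text
t6.60 tcp [479.5   6.3  77.2] yaw -1.563 tilt 0.1 F [ 0.3  0.1 -2.3] gap 58.4 j [-0.06  0.33 -0.1   2.16  0.05  0.66 -1.76]
delta [-0.3 -0.5 11.2] roll 0.008
[-0.01503881  0.02115907 -0.03580741]
```

Emit:
{"op": "play_rows", "data": {
  "moves": [
    {"claw": 50,"delta_pos": [0,0,3],"roll": 0},
    {"claw": 50,"delta_pos": [0,0,6],"roll": 0},
    {"claw": 50,"delta_pos": [0,0,8],"roll": 0},
    {"claw": 50,"delta_pos": [0,0,10],"roll": 0},
    {"claw": 50,"delta_pos": [0,0,11],"roll": 0}
  ]
}}

```text
clock: 7.02
ee_pos: [479.4, 6.3, 65.9]
eef_rot: [0.001, 0.71, -0.704, -0.001]
force: [-0.2, -0.4, 5.3]
finger_gap: 0.68
```

```bash
python3 go.py 480 6.6 66 -1.5708;python3 -c "
from plant import *
print(observe()['moment'])"
```

```text
t7.02 tcp [479.4   6.3  65.9] yaw -1.563 tilt 0.12 F [-0.2 -0.4  5.3] gap 58.1 j [-0.07  0.35 -0.1   2.17  0.05  0.63 -1.76]
delta [-0.3 -0.6 -0.1] roll 0.008
[-0.00274204  0.12675871 -0.06029315]
```

Emit:
{"op": "play_rows", "data": {
  "moves": [
    {"claw": 62,"delta_pos": [0,0,0],"roll": 0},
    {"claw": 75,"delta_pos": [0,0,0],"roll": 0},
    {"claw": 85,"delta_pos": [0,0,0],"roll": 0},
    {"claw": 85,"delta_pos": [0,0,0],"roll": 0},
    {"claw": 85,"delta_pos": [0,0,-10],"roll": 0}
  ]
}}

```text
clock: 7.43
ee_pos: [478.6, 6.2, 75.1]
eef_rot: [0.002, 0.71, -0.704, -0.001]
force: [-0.8, 0.0, 0.4]
finger_gap: 0.998
```

Emit:
{"op": "play_rows", "data": {
  "moves": [
    {"claw": 85,"delta_pos": [0,0,-25],"roll": 0},
    {"claw": 85,"delta_pos": [0,0,-50],"roll": 0},
    {"claw": 85,"delta_pos": [0,0,-80],"roll": 0},
    {"claw": 85,"delta_pos": [-30,-10,-100],"roll": -0.12},
    {"claw": 85,"delta_pos": [-65,-22,-110],"roll": -0.24}
  ]
}}

```text
clock: 7.85
ee_pos: [501.5, 70.3, 189.0]
eef_rot: [0.0, 0.789, -0.614, 0.0]
force: [2.6, 0.3, -0.4]
finger_gap: 0.994
```

```bash
python3 go.py 577 300.5 180 0
```

```text
t7.85 tcp [501.5  70.3 189. ] yaw -1.322 tilt 0.03 F [ 2.6  0.3 -0.4] gap 84.9 j [-0.12  0.21 -0.17  2.01  0.04  0.93 -1.63]
delta [-204.5 -129.9    8.8] roll -1.322
```

Emit:
{"op": "play_rows", "data": {
  "moves": [
    {"claw": 85,"delta_pos": [-31,-20,0],"roll": -0.12},
    {"claw": 85,"delta_pos": [-62,-39,0],"roll": -0.24},
    {"claw": 85,"delta_pos": [-93,-59,0],"roll": -0.36},
    {"claw": 85,"delta_pos": [-124,-79,0],"roll": -0.48},
    {"claw": 85,"delta_pos": [-155,-98,0],"roll": -0.6}
  ]
}}

```text
clock: 8.27
ee_pos: [558.7, 246.3, 190.1]
eef_rot: [0.0, 0.937, -0.351, 0.0]
force: [0.1, -0.2, 0.8]
finger_gap: 0.992
```

```bash
python3 go.py 577 300.5 140 0; python3 - <<'E'
from plant import *
from h import *
t,s=camera("top"),camera("scene")
pickle.dump(t,open("top1.pkl","wb"));pickle.dump(s,open("scene1.pkl","wb"))
for nm,c in(("top",t),("sc",s)):
  J=(480,6)
  print(nm,"plate12",redge(c,J,12,58,75,1),"rim58",redge(c,J,58,33,44,-1),"cup96 out",redge(c,J,96,26,35,-1),"in",redge(c,J,96,22,30,1))
A=[crop(c,*proj(c,[480,6,70])[0],60,60,6) for c in (t,s)]
cv2.imwrite("pics/d.png",np.hstack(A))
E
```

```text
t8.27 tcp [558.7 246.3 190.1] yaw -0.716 tilt 0.06 F [ 0.1 -0.2  0.8] gap 84.7 j [-0.27  0.38 -0.32  1.78  0.14  1.   -1.36]
delta [-21.8 -52.8  50.1] roll -0.716Traceback (most recent call last):
  File "<stdin>", line 7, in <module>
  File "h.py", line 32, in redge
    s=least_squares(f,x0,loss="soft_l1",f_scale=.7)
    return func(*args, **kwargs)
    vector_fun = VectorFunction(
        fun_wrapped,
    ...<6 lines>...
        workers=workers
    )
    self._update_fun()
    ~~~~~~~~~~~~~~~~^^
    self.f = self.fun_wrapped(xp_copy(self.x))
             ~~~~~~~~~~~~~~~~^^^^^^^^^^^^^^^^^
    return np.atleast_1d(self.fun(x))
                         ~~~~~~~~^^^
    return self.f(x, *self.args, **self.kwargs)
           ~~~~~~^^^^^^^^^^^^^^^^^^^^^^^^^^^^^^
  File "h.py", line 30, in <lambda>
    P=np.array(P); f=lambda p:np.hypot(*(P-p[:2]).T)-(p[2] if rfix is None else rfix)
                                         ~^~~~~~
ValueError: operands could not be broadcast together with shapes (0,) (2,)
```

Emit:
{"op": "play_rows", "data": {
  "moves": [
    {"claw": 85,"delta_pos": [-7,-18,15],"roll": -0.12},
    {"claw": 85,"delta_pos": [-14,-36,30],"roll": -0.24},
    {"claw": 85,"delta_pos": [-22,-53,45],"roll": -0.36},
    {"claw": 85,"delta_pos": [-22,-53,60],"roll": -0.48},
    {"claw": 85,"delta_pos": [-22,-53,75],"roll": -0.6}
  ]
}}

```text
clock: 8.78
ee_pos: [576.1, 306.6, 114.8]
eef_rot: [-0.001, 0.999, -0.052, 0.0]
force: [0.1, -0.0, 0.4]
finger_gap: 0.997
```

```bash
python3 go.py 577 300.5 58 0; python3 - <<'E'
from plant import *
from h import *
t,s=camera("top"),camera("scene")
pickle.dump(t,open("top1.pkl","wb"));pickle.dump(s,open("scene1.pkl","wb"))
A=[crop(c,*proj(c,[480,6,70])[0],60,60,6) for c in (t,s)]
B=crop(s,*proj(s,[577,300,110])[0],80,40,9)
cv2.imwrite("pics/d.png",np.vstack([np.hstack(A),cv2.resize(B,(720,240))]))
def tr(*a):
  try:return redge(*a)
  except Exception:return None
for nm,c in(("top",t),("sc",s)):
  J=(480,6)
  print(nm,"plate12",tr(c,J,12,58,75,1),"rim58",tr(c,J,58,33,44,-1),"cup96 out",tr(c,J,96,26,35,-1),"in",tr(c,J,96,22,30,1))
E
```

```text
t8.78 tcp [576.1 306.6 114.8] yaw -0.104 tilt 0.17 F [ 0.1 -0.   0.4] gap 85.1 j [-0.26  0.54 -0.43  1.73  0.27  0.92 -0.91]
delta [ 1.5  6.2 56.8] roll -0.104
top plate12 (array([482. ,   7. ,  66.7]), 63, np.float64(0.57)) rim58 (array([481.7,   6.4,  38. ]), 96, np.float64(0.54)) cup96 out (array([482. ,   6.2,  29. ]), 13, np.float64(0.19)) in (array([470.4,   8.5,  35.9]), 13, np.float64(0.41))
sc plate12 (array([483.6,  10.6,  67.5]), 65, np.float64(0.8)) rim58 (array([480.8,   7.1,  38.4]), 67, np.float64(0.57)) cup96 out (array([478.4,   3.3,  32.6]), 34, np.float64(0.71)) in (array([479.2,   5.8,  26.5]), 88, np.float64(0.54))
```

View pics/d.png

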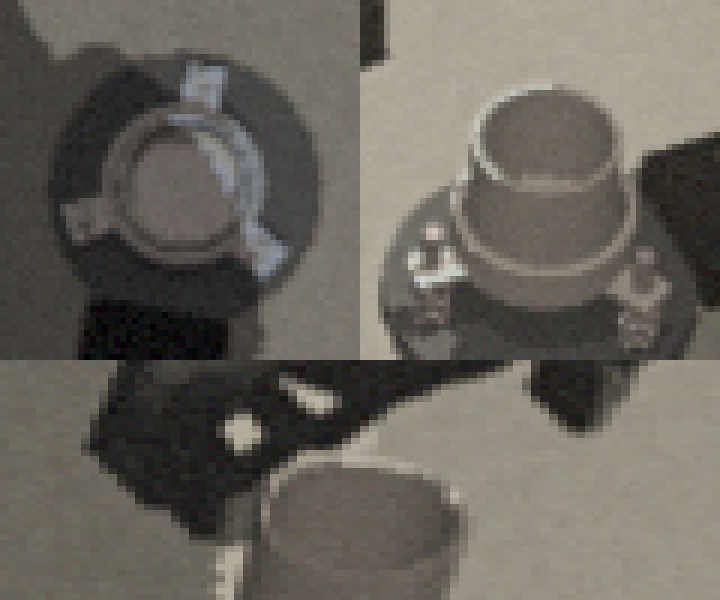

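Picture count 7. The large cup is upright in the ring, and the gripper straddles the small cup's rim (bottom crop, centre ≈ (365,505)). I'll go down and squeeze.

Emit:
{"op": "play_rows", "data": {
  "moves": [
    {"claw": 85,"delta_pos": [1,6,5],"roll": -0.104},
    {"claw": 85,"delta_pos": [1,6,30],"roll": -0.104},
    {"claw": 85,"delta_pos": [1,6,50],"roll": -0.104},
    {"claw": 75,"delta_pos": [1,6,56],"roll": -0.104},
    {"claw": 60,"delta_pos": [1,6,56],"roll": -0.104}
  ],
  "newtons": 20
}}

```text
clock: 9.3
ee_pos: [575.1, 297.8, 56.8]
eef_rot: [0.0, 1.0, -0.004, -0.002]
force: [-0.6, -0.5, -0.0]
finger_gap: 0.755
```

Emit:
{"op": "play_rows", "data": {
  "moves": [
    {"claw": 50,"delta_pos": [0,0,0],"roll": 0},
    {"claw": 40,"delta_pos": [0,0,0],"roll": 0},
    {"claw": 40,"delta_pos": [0,0,0],"roll": 0},
    {"claw": 40,"delta_pos": [0,0,0],"roll": 0},
    {"claw": 40,"delta_pos": [0,0,0],"roll": 0}
  ]
}}

```text
clock: 9.72
ee_pos: [575.7, 298.3, 58.5]
eef_rot: [-0.0, 1.0, -0.004, -0.001]
force: [-2.2, -0.4, 8.6]
finger_gap: 0.555
```

```bash
python3 go.py 577 300.5 58 0
```

```text
t9.72 tcp [575.7 298.3  58.5] yaw -0.009 tilt 0.13 F [-2.2 -0.4  8.6] gap 47.4 j [-0.26  0.61 -0.43  1.77  0.33  0.83 -0.85]
delta [ 1.3 -2.2  0.5] roll -0.009
```

Emit:
{"op": "play_rows", "data": {
  "moves": [
    {"claw": 85,"delta_pos": [0,0,0],"roll": 0},
    {"claw": 85,"delta_pos": [0,0,0],"roll": 0},
    {"claw": 85,"delta_pos": [0,-2,0],"roll": 0},
    {"claw": 85,"delta_pos": [0,-2,0],"roll": -0.12},
    {"claw": 85,"delta_pos": [0,-2,0],"roll": -0.24}
  ]
}}

```text
clock: 10.13
ee_pos: [575.7, 300.7, 58.7]
eef_rot: [-0.0, 0.993, 0.118, -0.001]
force: [-0.3, -0.5, 0.3]
finger_gap: 0.996
```

Emit:
{"op": "play_rows", "data": {
  "moves": [
    {"claw": 85,"delta_pos": [0,0,0],"roll": -0.12},
    {"claw": 85,"delta_pos": [0,0,0],"roll": -0.24},
    {"claw": 85,"delta_pos": [0,0,0],"roll": -0.36},
    {"claw": 85,"delta_pos": [0,0,0],"roll": -0.48},
    {"claw": 85,"delta_pos": [0,0,0],"roll": -0.6}
  ]
}}

```text
clock: 10.55
ee_pos: [575.7, 300.8, 58.8]
eef_rot: [-0.001, 0.913, 0.409, -0.001]
force: [-0.2, -0.5, -0.2]
finger_gap: 0.999
```

Emit:
{"op": "play_rows", "data": {
  "moves": [
    {"claw": 85,"delta_pos": [0,0,0],"roll": -0.12},
    {"claw": 85,"delta_pos": [0,0,0],"roll": -0.24},
    {"claw": 85,"delta_pos": [0,0,0],"roll": -0.36},
    {"claw": 85,"delta_pos": [0,0,0],"roll": -0.48},
    {"claw": 85,"delta_pos": [0,0,0],"roll": -0.6}
  ]
}}

```text
clock: 10.97
ee_pos: [575.8, 300.8, 58.8]
eef_rot: [-0.001, 0.749, 0.662, -0.001]
force: [-0.1, 0.8, -0.3]
finger_gap: 1.001
```

```bash
python3 go.py 575.7 300.3 58 1.5708
```

```text
t10.97 tcp [575.8 300.8  58.8] yaw 1.448 tilt 0.1 F [-0.1  0.8 -0.3] gap 85.5 j [-0.03  0.7  -0.76  1.75  0.59  0.93  0.4 ]
delta [-0.6 -0.1  0.8] roll -0.123
```

Emit:
{"op": "play_rows", "data": {
  "moves": [
    {"claw": 80,"delta_pos": [0,0,0],"roll": -0.12},
    {"claw": 70,"delta_pos": [0,0,0],"roll": -0.12},
    {"claw": 60,"delta_pos": [0,0,0],"roll": -0.12},
    {"claw": 50,"delta_pos": [0,0,0],"roll": -0.12},
    {"claw": 40,"delta_pos": [0,0,0],"roll": -0.12}
  ],
  "newtons": 20
}}

```text
clock: 11.38
ee_pos: [575.9, 301.0, 59.0]
eef_rot: [-0.001, 0.709, 0.705, -0.0]
force: [0.3, -0.6, -0.8]
finger_gap: 0.552
```

Emit:
{"op": "play_rows", "data": {
  "moves": [
    {"claw": 40,"delta_pos": [0,0,0],"roll": 0},
    {"claw": 40,"delta_pos": [0,0,0],"roll": 0},
    {"claw": 40,"delta_pos": [0,0,0],"roll": 0},
    {"claw": 40,"delta_pos": [0,0,0],"roll": 0},
    {"claw": 40,"delta_pos": [0,0,0],"roll": 0}
  ],
  "newtons": 50
}}

```text
clock: 11.8
ee_pos: [576.0, 301.1, 59.2]
eef_rot: [-0.001, 0.709, 0.705, -0.0]
force: [-0.5, -0.6, 3.0]
finger_gap: 0.551
```

Emit:
{"op": "play_rows", "data": {
  "moves": [
    {"claw": 40,"delta_pos": [0,0,-15],"roll": 0},
    {"claw": 40,"delta_pos": [0,0,-50],"roll": 0},
    {"claw": 40,"delta_pos": [0,0,-90],"roll": 0},
    {"claw": 40,"delta_pos": [0,0,-130],"roll": 0},
    {"claw": 40,"delta_pos": [0,0,-150],"roll": 0}
  ]
}}

```text
clock: 12.22
ee_pos: [576.7, 302.3, 214.9]
eef_rot: [-0.0, 0.709, 0.705, 0.002]
force: [0.3, 0.8, -0.6]
finger_gap: 0.545
```

```bash
python3 go.py 479.2 6.2 180 1.5708
```

```text
t12.22 tcp [576.7 302.3 214.9] yaw 1.565 tilt 0.22 F [ 0.3  0.8 -0.6] gap 46.6 j [ 0.06  0.55 -0.89  1.64  0.45  1.17  0.62]
delta [-296.8  -95.9   33.8] roll -0.006
```

Emit:
{"op": "play_rows", "data": {
  "moves": [
    {"claw": 40,"delta_pos": [-36,-12,0],"roll": 0},
    {"claw": 40,"delta_pos": [-72,-24,0],"roll": 0},
    {"claw": 40,"delta_pos": [-108,-36,0],"roll": 0},
    {"claw": 40,"delta_pos": [-144,-48,0],"roll": 0},
    {"claw": 40,"delta_pos": [-180,-59,0],"roll": 0}
  ]
}}

```text
clock: 12.63
ee_pos: [515.4, 121.3, 214.9]
eef_rot: [0.0, 0.709, 0.705, 0.002]
force: [0.9, -0.5, -1.0]
finger_gap: 0.549
```

Emit:
{"op": "play_rows", "data": {
  "moves": [
    {"claw": 40,"delta_pos": [-30,-10,0],"roll": 0},
    {"claw": 40,"delta_pos": [-60,-20,5],"roll": 0},
    {"claw": 40,"delta_pos": [-85,-29,15],"roll": 0},
    {"claw": 40,"delta_pos": [-105,-35,25],"roll": 0},
    {"claw": 40,"delta_pos": [-113,-37,35],"roll": 0}
  ]
}}

```text
clock: 13.05
ee_pos: [476.9, 5.5, 179.7]
eef_rot: [0.001, 0.71, 0.704, 0.001]
force: [0.8, -1.1, -1.7]
finger_gap: 0.549
```

```bash
python3 go.py 479.2 6.2 160 1.5708
```

```text
t13.05 tcp [476.9   5.5 179.7] yaw 1.562 tilt 0.15 F [ 0.8 -1.1 -1.7] gap 46.9 j [ 0.69  0.28 -0.95  2.05  0.28  0.94  1.15]
delta [ 0.7  2.2 19.7] roll -0.008
```

Emit:
{"op": "play_rows", "data": {
  "moves": [
    {"claw": 40,"delta_pos": [0.7,2.2,5],"roll": 0},
    {"claw": 40,"delta_pos": [0.7,2.2,15],"roll": 0},
    {"claw": 40,"delta_pos": [0.7,2.2,20],"roll": 0},
    {"claw": 40,"delta_pos": [0.7,2.2,26],"roll": 0},
    {"claw": 40,"delta_pos": [0.7,2.2,30],"roll": 0}
  ]
}}

```text
clock: 13.47
ee_pos: [479.3, 7.5, 149.1]
eef_rot: [0.0, 0.709, 0.705, 0.001]
force: [0.1, 0.4, -1.7]
finger_gap: 0.548
```

```bash
python3 go.py 479.2 6.2 104 1.5708;python3 -c "
from plant import *
print(observe()['moment'])"
```

```text
t13.47 tcp [479.3   7.5 149.1] yaw 1.564 tilt 0.14 F [ 0.1  0.4 -1.7] gap 46.8 j [ 0.65  0.33 -0.92  2.07  0.34  0.89  1.1 ]
delta [-1.4 -0.2 45.1] roll -0.006
[-0.05203981  0.0160701  -0.00151798]
```

Emit:
{"op": "play_rows", "data": {
  "moves": [
    {"claw": 40,"delta_pos": [-0.8,0,6],"roll": 0},
    {"claw": 40,"delta_pos": [-0.8,0,13],"roll": 0},
    {"claw": 40,"delta_pos": [-0.8,0,20],"roll": 0},
    {"claw": 40,"delta_pos": [-0.8,0,27],"roll": 0},
    {"claw": 40,"delta_pos": [-0.8,0,33],"roll": 0}
  ]
}}

```text
clock: 13.88
ee_pos: [479.3, 6.8, 115.2]
eef_rot: [0.0, 0.709, 0.705, 0.001]
force: [-0.2, 0.4, -1.4]
finger_gap: 0.545
```

```bash
python3 go.py 479.2 6.2 103.2 1.5708;python3 -c "
from plant import *
print(observe()['moment'])"
```

```text
t13.88 tcp [479.3   6.8 115.2] yaw 1.564 tilt 0.13 F [-0.2  0.4 -1.4] gap 46.5 j [ 0.61  0.38 -0.88  2.1   0.4   0.83  1.04]
delta [-0.7 -0.1 12. ] roll -0.006
[-0.05066185 -0.05024102  0.03428112]
```

Emit:
{"op": "play_rows", "data": {
  "moves": [
    {"claw": 40,"delta_pos": [0,0,4],"roll": 0},
    {"claw": 40,"delta_pos": [0,0,8],"roll": 0},
    {"claw": 40,"delta_pos": [0,0,10.5],"roll": 0},
    {"claw": 40,"delta_pos": [0,0,11.5],"roll": 0},
    {"claw": 40,"delta_pos": [0,0,12.5],"roll": 0}
  ]
}}

```text
clock: 14.3
ee_pos: [479.4, 6.9, 102.8]
eef_rot: [0.0, 0.709, 0.705, 0.001]
force: [-1.2, 0.7, 3.9]
finger_gap: 0.546
```

```bash
python3 go.py 479.2 6.2 103.2 1.5708;python3 -c "
from plant import *
print(observe()['moment'])"
```

```text
t14.30 tcp [479.4   6.9 102.8] yaw 1.564 tilt 0.15 F [-1.2  0.7  3.9] gap 46.6 j [ 0.59  0.4  -0.87  2.11  0.43  0.81  1.02]
delta [-0.7 -0.2 -0.4] roll -0.006
[-0.04716714  0.2337237   0.00088625]
```

Emit:
{"op": "play_rows", "data": {
  "moves": [
    {"claw": 60,"delta_pos": [0,0,0],"roll": 0},
    {"claw": 75,"delta_pos": [0,0,0],"roll": 0},
    {"claw": 85,"delta_pos": [0,0,0],"roll": 0},
    {"claw": 85,"delta_pos": [0,0,0],"roll": 0},
    {"claw": 85,"delta_pos": [0,0,-10],"roll": 0}
  ]
}}

```text
clock: 14.72
ee_pos: [478.6, 6.8, 112.0]
eef_rot: [-0.0, 0.709, 0.705, 0.001]
force: [-0.3, -1.1, 0.4]
finger_gap: 0.993
```

Emit:
{"op": "play_rows", "data": {
  "moves": [
    {"claw": 85,"delta_pos": [0,0,-20],"roll": 0},
    {"claw": 85,"delta_pos": [0,0,-50],"roll": 0},
    {"claw": 85,"delta_pos": [0,0,-80],"roll": 0},
    {"claw": 85,"delta_pos": [25,-10,-90],"roll": 0},
    {"claw": 85,"delta_pos": [60,-24,-90],"roll": 0}
  ]
}}

```text
clock: 15.13
ee_pos: [456.8, 65.7, 205.2]
eef_rot: [0.001, 0.711, 0.703, 0.002]
force: [1.5, 1.3, 0.3]
finger_gap: 0.998
```

```bash
python3 go.py 381 289 180 1.5708
```

```text
t15.13 tcp [456.8  65.7 205.2] yaw 1.560 tilt 0.26 F [1.5 1.3 0.3] gap 85.3 j [ 0.63  0.22 -1.01  2.05  0.22  0.98  1.07]
delta [222.4 -78.5  25.1] roll -0.011
```

Emit:
{"op": "play_rows", "data": {
  "moves": [
    {"claw": 85,"delta_pos": [35,-12,0],"roll": 0},
    {"claw": 85,"delta_pos": [70,-25,0],"roll": 0},
    {"claw": 85,"delta_pos": [105,-37,0],"roll": 0},
    {"claw": 85,"delta_pos": [140,-49,0],"roll": 0},
    {"claw": 85,"delta_pos": [175,-62,0],"roll": 0}
  ]
}}

```text
clock: 15.55
ee_pos: [396.1, 242.9, 206.0]
eef_rot: [0.002, 0.711, 0.703, 0.002]
force: [1.1, -0.8, 0.2]
finger_gap: 0.995
```

```bash
python3 go.py 381 289 150 1.5708
```

```text
t15.55 tcp [396.1 242.9 206. ] yaw 1.559 tilt 0.33 F [ 1.1 -0.8  0.2] gap 85.0 j [ 0.29  0.25 -1.09  2.04  0.27  0.99  0.62]
delta [ 45.9 -15.9  56. ] roll -0.012
```

Emit:
{"op": "play_rows", "data": {
  "moves": [
    {"claw": 85,"delta_pos": [23,-8,0],"roll": 0},
    {"claw": 85,"delta_pos": [46,-16,10],"roll": 0},
    {"claw": 85,"delta_pos": [46,-16,30],"roll": 0},
    {"claw": 85,"delta_pos": [46,-16,45],"roll": 0},
    {"claw": 85,"delta_pos": [46,-16,50],"roll": 0}
  ]
}}

```text
clock: 15.97
ee_pos: [380.0, 289.0, 154.9]
eef_rot: [0.001, 0.711, 0.703, 0.001]
force: [-0.3, -0.7, -0.3]
finger_gap: 0.999
```

```bash
python3 go.py 381 289 94 1.5708; python3 - <<'E'
from plant import *
from h import *
t,s=camera("top"),camera("scene")
pickle.dump(t,open("top2.pkl","wb"));pickle.dump(s,open("scene2.pkl","wb"))
A=[crop(c,*proj(c,[480,6,90])[0],60,60,6) for c in (t,s)]
B=crop(s,*proj(s,[381,289,130])[0],80,40,9)
cv2.imwrite("pics/e.png",np.vstack([np.hstack(A),cv2.resize(B,(720,240))]))
def tr(*a):
  try:return redge(*a)
  except Exception:return None
for nm,c in(("top",t),("sc",s)):
  J=(480,6)
  print(nm,"rim58",tr(c,J,58,33,44,-1),"S134 out",tr(c,J,134,20,29,-1),"in",tr(c,J,134,16,24,1))
E
```

```text
t15.97 tcp [380.  289.  154.9] yaw 1.560 tilt 0.23 F [-0.3 -0.7 -0.3] gap 85.3 j [ 0.1   0.36 -1.04  2.07  0.39  0.92  0.41]
delta [ 0.   0.8 60.9] roll -0.01
top rim58 (array([481.9,   6.5,  38.1]), 103, np.float64(0.5)) S134 out (array([481.4,   7.8,  24. ]), 26, np.float64(0.43)) in (array([480.7,   7.2,  20.4]), 58, np.float64(0.52))
sc rim58 (array([480.2,   6.6,  38.6]), 73, np.float64(0.63)) S134 out (array([479.5,   6.5,  25.2]), 75, np.float64(0.36)) in (array([479.4,   6.4,  19.3]), 119, np.float64(0.45))
```

View pics/e.png

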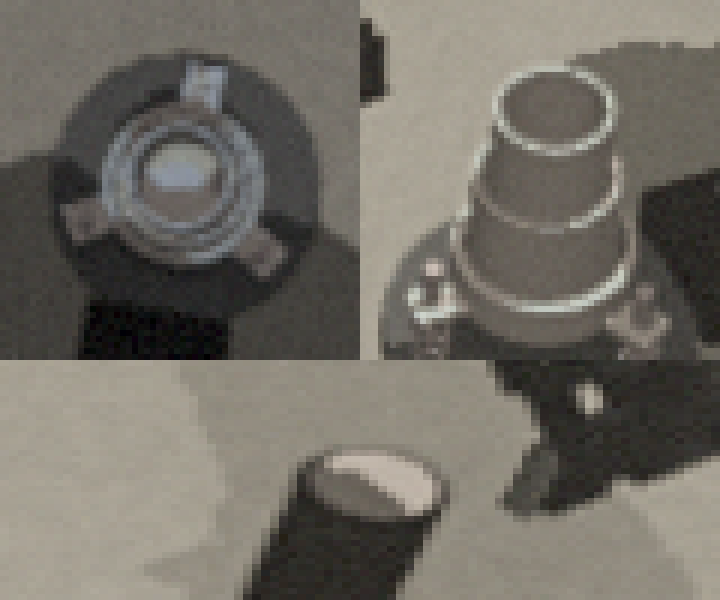

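Picture count 8. Both cups are nested upright in the ring, and the capacitor top is at crop (372,482), between the fingers. I'll go down and squeeze.

Emit:
{"op": "play_rows", "data": {
  "moves": [
    {"claw": 85,"delta_pos": [0,1,20],"roll": 0},
    {"claw": 85,"delta_pos": [0,1,45],"roll": 0},
    {"claw": 85,"delta_pos": [0,1,58],"roll": 0},
    {"claw": 75,"delta_pos": [0,1,61],"roll": 0},
    {"claw": 60,"delta_pos": [0,1,61],"roll": 0}
  ],
  "newtons": 20
}}

```text
clock: 16.48
ee_pos: [382.0, 288.9, 95.4]
eef_rot: [0.001, 0.711, 0.703, 0.002]
force: [0.0, -0.8, 0.5]
finger_gap: 0.758
```

Emit:
{"op": "play_rows", "data": {
  "moves": [
    {"claw": 50,"delta_pos": [0,0,0],"roll": 0},
    {"claw": 40,"delta_pos": [0,0,0],"roll": 0},
    {"claw": 34,"delta_pos": [0,0,0],"roll": 0},
    {"claw": 30,"delta_pos": [0,0,0],"roll": 0},
    {"claw": 30,"delta_pos": [0,0,0],"roll": 0}
  ]
}}

```text
clock: 16.9
ee_pos: [382.8, 289.5, 96.7]
eef_rot: [0.002, 0.711, 0.703, 0.003]
force: [-0.1, -0.8, 9.3]
finger_gap: 0.417
```

```bash
python3 go.py 381 289 94 0
```

```text
t16.90 tcp [382.8 289.5  96.7] yaw 1.559 tilt 0.37 F [-0.1 -0.8  9.3] gap 35.6 j [ 0.02  0.45 -0.96  2.11  0.51  0.82  0.31]
delta [-0.6 -1.9  2.7] roll 1.559
```

Emit:
{"op": "play_rows", "data": {
  "moves": [
    {"claw": 60,"delta_pos": [0,0,0],"roll": 0},
    {"claw": 80,"delta_pos": [0,0,0],"roll": 0},
    {"claw": 85,"delta_pos": [0,-1.5,0],"roll": 0},
    {"claw": 85,"delta_pos": [0,-1.5,1],"roll": 0.12},
    {"claw": 85,"delta_pos": [0,-1.5,1],"roll": 0.24}
  ]
}}

```text
clock: 17.32
ee_pos: [381.2, 289.4, 95.7]
eef_rot: [0.001, 0.792, 0.611, 0.003]
force: [-0.1, 0.1, -0.0]
finger_gap: 0.995
```

Emit:
{"op": "play_rows", "data": {
  "moves": [
    {"claw": 85,"delta_pos": [0,0,0],"roll": 0.12},
    {"claw": 85,"delta_pos": [0,0,0],"roll": 0.24},
    {"claw": 85,"delta_pos": [0,0,0],"roll": 0.36},
    {"claw": 85,"delta_pos": [0,0,0],"roll": 0.48},
    {"claw": 85,"delta_pos": [0,0,0],"roll": 0.6}
  ]
}}

```text
clock: 17.73
ee_pos: [381.0, 289.4, 95.8]
eef_rot: [0.0, 0.938, 0.346, 0.003]
force: [-0.4, -0.9, -0.6]
finger_gap: 0.993
```

Emit:
{"op": "play_rows", "data": {
  "moves": [
    {"claw": 85,"delta_pos": [0,0,0],"roll": 0.12},
    {"claw": 85,"delta_pos": [0,0,0],"roll": 0.24},
    {"claw": 85,"delta_pos": [0,0,0],"roll": 0.36},
    {"claw": 85,"delta_pos": [0,0,0],"roll": 0.48},
    {"claw": 85,"delta_pos": [0,0,0],"roll": 0.6}
  ]
}}

```text
clock: 18.15
ee_pos: [380.9, 289.3, 95.9]
eef_rot: [-0.001, 0.999, 0.051, 0.003]
force: [1.1, -0.3, -0.3]
finger_gap: 0.996
```

```bash
python3 go.py 381 289.5 95 0
```

```text
t18.15 tcp [380.9 289.3  95.9] yaw 0.102 tilt 0.35 F [ 1.1 -0.3 -0.3] gap 85.0 j [-0.24  0.35 -0.63  2.13  0.31  0.74 -0.97]
delta [ 0.1 -0.2  0.9] roll 0.102
```

Emit:
{"op": "play_rows", "data": {
  "moves": [
    {"claw": 75,"delta_pos": [0,0,0],"roll": 0.1},
    {"claw": 62,"delta_pos": [0,0,0],"roll": 0.1},
    {"claw": 50,"delta_pos": [0,0,0],"roll": 0.1},
    {"claw": 40,"delta_pos": [0,0,0],"roll": 0.1},
    {"claw": 30,"delta_pos": [0,0,0],"roll": 0.1}
  ],
  "newtons": 20
}}

```text
clock: 18.57
ee_pos: [380.7, 289.4, 95.9]
eef_rot: [-0.001, 1.0, 0.002, 0.003]
force: [-1.7, 0.2, 4.7]
finger_gap: 0.416
```

Emit:
{"op": "play_rows", "data": {
  "moves": [
    {"claw": 25,"delta_pos": [0,0,0],"roll": 0},
    {"claw": 25,"delta_pos": [0,0,0],"roll": 0},
    {"claw": 25,"delta_pos": [0,0,0],"roll": 0},
    {"claw": 25,"delta_pos": [0,0,0],"roll": 0},
    {"claw": 25,"delta_pos": [0,0,0],"roll": 0}
  ],
  "newtons": 90
}}

```text
clock: 18.98
ee_pos: [380.6, 289.5, 96.2]
eef_rot: [-0.001, 1.0, 0.003, 0.003]
force: [-3.3, -1.3, 9.4]
finger_gap: 0.397
```

Emit:
{"op": "play_rows", "data": {
  "moves": [
    {"claw": 25,"delta_pos": [0,0,-15],"roll": 0},
    {"claw": 25,"delta_pos": [0,0,-50],"roll": 0},
    {"claw": 25,"delta_pos": [0,0,-90],"roll": 0},
    {"claw": 25,"delta_pos": [0,0,-130],"roll": 0},
    {"claw": 25,"delta_pos": [0,0,-155],"roll": 0}
  ]
}}

```text
clock: 19.4
ee_pos: [380.0, 289.9, 254.7]
eef_rot: [-0.002, 1.0, 0.004, 0.004]
force: [1.1, 0.1, -1.5]
finger_gap: 0.399
```

```bash
python3 go.py 480 6.8 250 0
```

```text
t19.40 tcp [380.  289.9 254.7] yaw 0.009 tilt 0.47 F [ 1.1  0.1 -1.5] gap 34.1 j [-0.15  0.12 -0.68  1.98  0.09  1.06 -0.86]
delta [ 97.5 283.9   4.6] roll 0.009
```

Emit:
{"op": "play_rows", "data": {
  "moves": [
    {"claw": 25,"delta_pos": [12,36,0],"roll": 0},
    {"claw": 25,"delta_pos": [25,72,0],"roll": 0},
    {"claw": 25,"delta_pos": [37,108,0],"roll": 0},
    {"claw": 25,"delta_pos": [50,144,0],"roll": 0},
    {"claw": 25,"delta_pos": [62,180,0],"roll": 0}
  ]
}}

```text
clock: 19.82
ee_pos: [443.7, 108.3, 254.7]
eef_rot: [-0.001, 1.0, 0.005, 0.004]
force: [0.6, 0.0, -2.4]
finger_gap: 0.402
```

Emit:
{"op": "play_rows", "data": {
  "moves": [
    {"claw": 25,"delta_pos": [11,33,0],"roll": 0},
    {"claw": 25,"delta_pos": [22,66,0],"roll": 0},
    {"claw": 25,"delta_pos": [32,92,0],"roll": 0},
    {"claw": 25,"delta_pos": [35,102,2],"roll": 0},
    {"claw": 25,"delta_pos": [35,104,5],"roll": 0}
  ]
}}

```text
clock: 20.23
ee_pos: [480.2, 2.3, 249.3]
eef_rot: [-0.001, 1.0, 0.004, 0.004]
force: [-0.4, 0.4, -1.2]
finger_gap: 0.399
```

```bash
python3 go.py 480 6.8 240 0
```

```text
t20.23 tcp [480.2   2.3 249.3] yaw 0.008 tilt 0.46 F [-0.4  0.4 -1.2] gap 34.1 j [ 0.24  0.11 -0.4   1.99  0.05  1.04 -0.18]
delta [-0.3 -4.5  9.3] roll 0.008
```

Emit:
{"op": "play_rows", "data": {
  "moves": [
    {"claw": 25,"delta_pos": [-0.3,-4.5,4],"roll": 0},
    {"claw": 25,"delta_pos": [-0.3,-4.5,10],"roll": 0},
    {"claw": 25,"delta_pos": [-0.3,-4.5,15],"roll": 0},
    {"claw": 25,"delta_pos": [-0.3,-4.5,20],"roll": 0},
    {"claw": 25,"delta_pos": [-0.3,-4.5,24],"roll": 0}
  ]
}}

```text
clock: 20.65
ee_pos: [479.7, 7.6, 224.6]
eef_rot: [-0.001, 1.0, 0.005, 0.004]
force: [0.3, 0.9, -1.3]
finger_gap: 0.399
```

```bash
python3 go.py 480 6.8 140.2 0;python3 -c "
from plant import *
print(observe()['moment'])"
```

```text
t20.65 tcp [479.7   7.6 224.6] yaw 0.010 tilt 0.43 F [ 0.3  0.9 -1.3] gap 34.0 j [ 0.23  0.13 -0.41  2.02  0.06  0.99 -0.2 ]
delta [-0.3  1.  84.4] roll 0.01
[ 0.01308602 -0.00374036  0.01046238]
```

Emit:
{"op": "play_rows", "data": {
  "moves": [
    {"claw": 25,"delta_pos": [0,0.5,7],"roll": 0},
    {"claw": 25,"delta_pos": [0,0.5,14],"roll": 0},
    {"claw": 25,"delta_pos": [0,0.5,21],"roll": 0},
    {"claw": 25,"delta_pos": [-0.3,0.5,28],"roll": 0},
    {"claw": 25,"delta_pos": [-0.3,0.5,35],"roll": 0}
  ]
}}

```text
clock: 21.07
ee_pos: [479.6, 7.2, 188.8]
eef_rot: [-0.001, 1.0, 0.005, 0.003]
force: [1.1, -0.0, -0.8]
finger_gap: 0.398
```

```bash
python3 go.py 480 6.8 144.2 0;python3 -c "
from plant import *
print(observe()['moment'])"
```

```text
t21.07 tcp [479.6   7.2 188.8] yaw 0.010 tilt 0.42 F [ 1.1 -0.  -0.8] gap 34.0 j [ 0.22  0.18 -0.4   2.06  0.09  0.91 -0.22]
delta [ 0.1  0.5 44.6] roll 0.01
[-0.00199517  0.03799246  0.02539103]
```

Emit:
{"op": "play_rows", "data": {
  "moves": [
    {"claw": 25,"delta_pos": [0,0.2,8],"roll": 0},
    {"claw": 25,"delta_pos": [0,0.2,16],"roll": 0},
    {"claw": 25,"delta_pos": [0,0.2,24],"roll": 0},
    {"claw": 25,"delta_pos": [0,0.2,31],"roll": 0},
    {"claw": 25,"delta_pos": [0,0.2,37],"roll": 0}
  ]
}}

```text
clock: 21.48
ee_pos: [479.7, 7.1, 150.9]
eef_rot: [-0.001, 1.0, 0.005, 0.003]
force: [0.6, 0.3, -1.4]
finger_gap: 0.402
```

Emit:
{"op": "play_rows", "data": {
  "moves": [
    {"claw": 25,"delta_pos": [0,0,2],"roll": 0},
    {"claw": 25,"delta_pos": [0,0,4],"roll": 0},
    {"claw": 25,"delta_pos": [0,0,6],"roll": 0},
    {"claw": 25,"delta_pos": [0,0,7.5],"roll": 0},
    {"claw": 25,"delta_pos": [0,0,7.5],"roll": 0}
  ]
}}

```text
clock: 21.9
ee_pos: [479.9, 7.2, 143.5]
eef_rot: [-0.001, 1.0, 0.005, 0.003]
force: [-1.2, 0.2, 3.6]
finger_gap: 0.398
```

```bash
python3 go.py 480 6.8 130.2 0;python3 -c "
from plant import *
print(observe()['moment'])"
```

```text
t21.90 tcp [479.9   7.2 143.5] yaw 0.010 tilt 0.41 F [-1.2  0.2  3.6] gap 34.0 j [ 0.2   0.24 -0.4   2.1   0.12  0.81 -0.26]
delta [-0.   0.4 13.3] roll 0.01
[-0.04511844  0.29594928 -0.02331303]
```

```bash
python3 - <<'E'
from plant import *
from h import *
s=camera("scene");pickle.dump(s,open("scene3.pkl","wb"))
E
```

Emit:
{"op": "play_rows", "data": {
  "moves": [
    {"claw": 25,"delta_pos": [0,0,2.5],"roll": 0},
    {"claw": 25,"delta_pos": [0,0,5],"roll": 0},
    {"claw": 25,"delta_pos": [0,0,7.5],"roll": 0},
    {"claw": 25,"delta_pos": [0,0,10],"roll": 0},
    {"claw": 25,"delta_pos": [0,0,11],"roll": 0}
  ]
}}

```text
clock: 22.37
ee_pos: [480.1, 7.2, 132.8]
eef_rot: [-0.001, 1.0, 0.005, 0.004]
force: [-4.3, -1.1, 10.7]
finger_gap: 0.401
```

```bash
python3 go.py 480 6.8 130 0
```

```text
t22.37 tcp [480.1   7.2 132.8] yaw 0.010 tilt 0.43 F [-4.3 -1.1 10.7] gap 34.2 j [ 0.2   0.26 -0.39  2.11  0.14  0.79 -0.27]
delta [-0.1  0.4  2.8] roll 0.01
```

Emit:
{"op": "play_rows", "data": {
  "moves": [
    {"claw": 25,"delta_pos": [-0.5,0,1],"roll": 0},
    {"claw": 25,"delta_pos": [-0.5,0,2],"roll": 0},
    {"claw": 25,"delta_pos": [-0.5,0,3],"roll": 0},
    {"claw": 25,"delta_pos": [-0.5,0,3.5],"roll": 0},
    {"claw": 25,"delta_pos": [-0.5,0,3.5],"roll": 0}
  ]
}}

```text
clock: 22.78
ee_pos: [480.1, 7.3, 130.1]
eef_rot: [-0.001, 1.0, 0.005, 0.004]
force: [-4.9, -0.7, 18.4]
finger_gap: 0.4
```

```bash
python3 go.py 480 6.8 129 0
```

```text
t22.78 tcp [480.1   7.3 130.1] yaw 0.010 tilt 0.49 F [-4.9 -0.7 18.4] gap 34.2 j [ 0.2   0.26 -0.39  2.12  0.14  0.78 -0.27]
delta [-0.1  0.5  1.1] roll 0.01
```

Emit:
{"op": "play_rows", "data": {
  "moves": [
    {"claw": 25,"delta_pos": [0,0,0.5],"roll": 0},
    {"claw": 25,"delta_pos": [0,0,1],"roll": 0},
    {"claw": 25,"delta_pos": [0,0,1.5],"roll": 0},
    {"claw": 25,"delta_pos": [0,0,1.5],"roll": 0},
    {"claw": 25,"delta_pos": [0,0,1.5],"roll": 0}
  ]
}}

```text
clock: 23.2
ee_pos: [480.5, 7.3, 129.9]
eef_rot: [-0.001, 1.0, 0.005, 0.005]
force: [-11.4, -1.2, 34.4]
finger_gap: 0.397
```

```bash
python3 go.py 480 6.8 129 0; python3 - <<'E'
from plant import *
from h import *
s0=pickle.load(open("scene3.pkl","rb")); s=camera("scene")
Q=proj(s,[480,6.6,80])[0]
cv2.imwrite("pics/f.png",np.hstack([crop(c,Q[0],Q[1],64,90,6) for c in(s0,s)]))
for z in(58,44): print(z,redge(s0,(480,6.6),58,33,44,-1),redge(s,(480,6.6),z,33,44,-1))
E
```

```text
t23.20 tcp [480.5   7.3 129.9] yaw 0.009 tilt 0.53 F [-11.4  -1.2  34.4] gap 33.9 j [ 0.2   0.26 -0.39  2.12  0.14  0.78 -0.27]
delta [-0.5  0.5  0.9] roll 0.009
58 (array([480.9,   7.9,  38.4]), 55, np.float64(0.55)) (array([479.6,   8.2,  39.2]), 38, np.float64(1.42))
44 (array([480.9,   7.9,  38.4]), 55, np.float64(0.55)) (array([480.9,   7.3,  38.1]), 62, np.float64(0.48))
```

View pics/f.png

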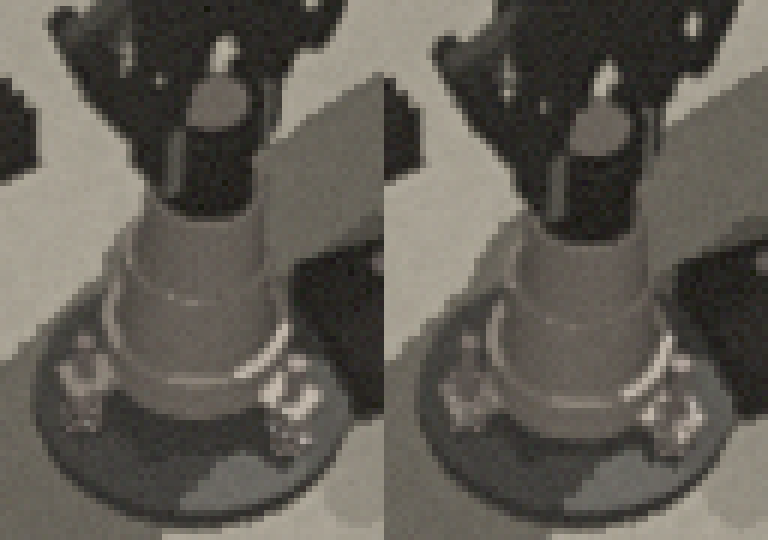

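Picture count 9. Compared with before, the ring has dropped: its fit matches the rim at z = 44 and no longer z = 58. The fingertips are clear of the small cup's rim. I'll check that the hold is steady.

```bash
python3 - <<'E'
from plant import *
for i in range(10):
    camera("scene"); o=observe()
    if i%3==0: print(round(o["clock"],2),o["ee_pos"].round(1),o["force"].round(1))
E
```

```text
23.3 [480.5   7.4 129.9] [-10.6   0.3  34.1]
23.45 [480.5   7.3 129.9] [-11.    0.1  34.2]
23.6 [480.5   7.4 129.9] [-10.6  -0.3  33.5]
23.75 [480.4   7.3 129.9] [-10.8  -0.8  34.4]
```

Position and force are steady at the hard stop, so I'm handing in.

```bash
python3 -c "
from plant import *
print(sign_off())
o=observe();print(o['clock'],o['ee_pos'],o['force'])"
```

```text
the job is handed in; nothing more can be done
None
the job is handed in; nothing more can be done
```

The job is handed in. The large cup stands in the ring and was let go, then the small cup inside it. The capacitor is upright in the small cup, still gripped and pressed down to the hard stop.

**Last checks:**
- **Ring travel:** the tool moved down 14 mm from floor contact and then stopped at z 129.9 mm. It held there at about 34 N for 0.5 s without drifting.
- **Camera:** the scene view puts the ring's rim at about z 44 mm, down from 58 mm. The fingertips are about 10 mm clear of the small cup's rim.
- **Time:** it finished at about 24 s.

**What went wrong or disagreed:**
- **First try at the large cup:** it landed on the ring's +x rim and pushed the ring down slightly. I lifted it, moved it about 2.5 mm in −x, and it then went in freely.
- **Camera positions:** the two cameras differed by about 2 mm in x for the ring.
- **Press force:** the 34 N is more than the 10–15 N needed, and there is a steady side force of about 11 N. I left it because the brief said not to ease off.

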